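# Flip down the fence stop and seat a batten against it

### The job

Fold the raised stop flag on the fence fully down. Then slide the long batten flat along the fence to the flag and press its end firmly against the flag (5 to 10 N for about a second), so that it finishes flush against both fence and flag and is left lying there. Never push on the flag, directly or through the batten, with more than 25 N, or the stop loses its setting, and leave the tin, the offcut and the brush alone.

Things in the scene. Friction and masses are not known exactly. Their poses are not given: they have to be found in the camera images.
- fence_face (a point): Aluminium fence bar fixed on the bench: 640 mm long (y), 18 thick (x), 50 high. This point: middle of the bottom edge of its working face, at bench height. Its x axis is level and points into the fence, away from the robot; the face is the plane x = 0 and the batten belongs on the -x side. Its y axis runs along the fence towards the stop; z is up. Two feet 6 mm high on the +x side.
- flag_hinge (a point): Hinge of the flag on a fixed steel carriage (44 mm long) straddling the fence: 62 mm above the bench, 30 mm behind the working face. Axes as fence_face (do not turn with the flag); the hinge axis is y. The carriage's ears beside the arm reach 70 mm high and 11 mm to the robot side of the hinge; its saddle on the fence is 54 mm high and does not pass the working face.
- flag (a joint): Dark steel L-shaped flag: 0 = fully down on its stop (arm level, blade hanging in front of the face), 1.7 rad = raised (arm upright, blade level towards the robot). Friction of 0.1 N m holds it anywhere; pushing straight down on the raised blade jams. Hooked behind the upright arm with closed fingers and drawn over in an arc about the hinge, it folds with about 2 N; home, its top is 68 mm high and the force rises over 1 mm.
- flag_elbow (a point): Outer corner of the flag, moving with it: top of the arm straight above the blade, 54 mm from the hinge. The arm is 20 mm wide along the fence and 12 mm thick, 64 mm from hinge to end.
- stop_face (a point): Centre of the blade face that the batten butts against, moving with the flag. Flag down, it lies 22 mm above the bench and 24 mm on the robot side of the working face. The face is square to the fence and looks to -y (fence direction, point axes as fence_face when the flag is down). The blade is 20 x 20 mm and ends 7 mm above the bench. 10 mm from the flag's middle plane along y.
- batten_center (a point): Centre of the loose planed wooden batten, 60 mm wide (x), 200 mm long (y), 28 mm thick (z), 0.17 to 0.34 kg, lying flat on the bench on the robot side of the fence, up to 0.25 rad out of line with it. It slides on the bench under about 1 to 4 N. Seated, its centre is 30 mm from the fence face and 100 mm before the stop face.
- tin_mid (a point): Bystander: steel tin, 72 mm across, 95 mm high, upright, behind the fence. Point on its axis 14 mm above the bench.
- offcut_mid (a point): Bystander: short wooden offcut 70 x 45 x 28 mm behind the fence, its centre.
- brush_mid (a point): Bystander: paint brush about 180 mm long lying on the bench near the left edge of the work; a point on it.
Things that resemble listed ones, but are neither listed nor needed, are in the scene too. What is shaped like the part that bears batten_center but purple is not meant.

How it is judged (in metres and radians):
On the way, in this order (a step that is already met when the one before it is completed fails the run):
1. the flag is folded fully down (below 0.05 rad) (value of joint flag below 0.05 rad), for 0.2 s.
2. the batten, flush with the fence, is pressed against the flag with more than 3 N (value of joint flag below 0.05 rad and y of batten_center in the frame of stop_face between -0.102 and -0.097 m and x of batten_center in the frame of fence_face between -0.032 and -0.028 m and angle between the y axis of batten and the y axis of fence_face, either way round below 0.015 rad and contact force between batten and flag above 3 N), for 0.3 s.
At the end, for the whole second after the job is handed in: The flag is down (below 0.05 rad); the batten lies flat and still on the bench, its centre 28 to 32 mm from the fence face and 97 to 102 mm before the stop face (30 and 100 mm when touching), and within 0.015 rad of the fence's direction; it is released (value of joint flag below 0.05 rad and y of batten_center in the frame of stop_face between -0.102 and -0.097 m and x of batten_center in the frame of fence_face between -0.032 and -0.028 m and angle between the y axis of batten and the y axis of fence_face, either way round below 0.015 rad and angle between batten_center's own z axis and vertical below 0.03 rad and height (world z) of batten_center below 0.018 m and linear speed of batten below 0.01 m/s).
It fails at once if batten pressed against the flag with over 25 N (contact force between batten and flag above 25 N).
It fails at once if the robot presses the flag with over 25 N (contact force between any of the arm, the fingers and flag above 25 N).
It fails at once if the tin, offcut or brush is moved more than 20 mm (distance of any of tin_mid, offcut_mid, brush_mid from where it was at the start of the episode above 0.02 m).
It also fails if it takes over 64 s, if anything falls off the work surface, if the arm or the gripper's body presses on something with over 40 N, if the wrist force passes 120 N, or if a joint passes its speed limit or range.

### The arm

A 6-joint arm with a two-finger parallel gripper is mounted at the origin on the work surface. World frame = base frame: x ahead of the robot, y to its left, z up, the work surface at z = 0. Lengths are in mm, angles in rad, forces in N, time in s.
With the tool pointing down it reaches from about 350 to 775 mm from the base axis. Payload 7.3 kg.
Tool frame: the origin (TCP) lies between the finger pads; the fingertips stand 25 mm ahead of it and the grasp point (between the pads) lies 6 mm ahead of it; z points along the fingers, y is the line along which they close (so a half turn about z gives the same grasp; the last joint's range is limited). The gripper opens to 92 mm and grips with 3 to 60 N. Pads are 19 mm wide; open, the fingers measure 130 mm over their backs; the gripper's body (75 mm by 190 mm) begins 47 mm behind the grasp point.
Start: joints at [-1.278, 0.342, 1.524, -0, 1.275, -0.146], TCP at [223.071, -475.27, 251.741] pointing down, gripper open.
Joint ranges: [-2.53, 2.53], [-0.77, 2.02], [0.04, 2.7], [-1, 4.14], [0.28, 2.66], [-3.11, 3.11]. Speed limits (rad/s): [2.57, 2.57, 3.14, 3.14, 3.14, 3.14].

### API

Orientations are given as [roll, pitch, yaw] about the fixed x, y, z axes, in that order (R = Rz(yaw) Ry(pitch) Rx(roll)).
In Python, from plant import bot gives the robot as it stands.
- The arm moves only by the tool play_rows, never from a script. Its argument "commands" is a list of rows, each an object of numbers: "x", "y", "z": the shift along the tool's x, y, z in m; "twist": the turn about the tool's z in degrees. In form: [{"x": .., "y": .., "z": .., "twist": ..}, ...]. A call has exactly 8 rows; each row is the pose to reach, as a shift and turn from the pose commanded when the call began, along the tool's axes at that moment; what a row does not reach only later rows make up. A row lasts 1/10 s, in which the tool goes at most 50 mm and 8.59 degrees, less where a joint would pass 70% of its speed; a pose out of reach is approached as far as the arm can. A call with a gripper value outside its range is refused whole. "jaw" is the closure, from 0 (fully open) to 1 (shut), set as the call begins (left out, the last holds). The fingers move at their own pace and stop on an object; the grip force is fixed at half the most. Time passes only in rows, so rows that repeat a pose let the fingers close, or fill a call up. It gives the time, the measured TCP pose, the force, the opening and the grip force at its end, in the units of the state.
- bot.get_obs(): the state, without advancing time (a new reading comes with each control period).
- bot.capture(name): name is "scene" or "side" or "wrist"; returns a dict with "pixels" (400x640x3 uint8, red, green, blue), "fx", "fy", "cx", "cy" (pixels), "eye" and "rotation" of the camera in the world. Camera axes: x right, y down, z forward; pixel columns grow to the right and rows downward; lengths in mm; the calibration is good to about 2 mm. A picture is of the moment at which its call begins. There is no depth.
- bot.close_job(): hands the job in; it is judged then, once.
The state is a dict: "time": time; "joint_positions": joint angles; "dq": joint speeds; "tau": joint torques, N m; "tool_pos": TCP position; "tcp_rot": TCP orientation; "contact_force": force on the tool from outside, world axes, zero at the start; "moment": the same for the moment, N m; "grip_width": finger opening in mm; "finger_force": force on a finger pad.
Only numpy, scipy, OpenCV 4.12 (cv2) and the standard library are available. Lean on these libraries where they do the work, as an engineer would, in place of code of your own. Each camera call takes 0.05 s, during which the arm holds its last target. There are 200 camera calls.

## Working session

There is one attempt and no reset: what is moved stays moved. The work goes in short steps, Python scripts to look and compute and a tool call to move; the robot and the scene stay as the last step left them, time stands still between calls to the robot, and variables do not carry over. Pictures are saved under pics/ and viewed, at most 10 in all, crops included, and the job is handed in when it is done.

Besides the shell and the picture viewer there is one more tool, called after ">>>" in YAML: its name, and indented under it one key for each argument. play_rows: Moves the arm, as the interface text tells. Its arguments: {"type":"object","properties":{"commands":{"type":"array"},"jaw":{"type":"number"}},"required":["commands"]}

```bash
ls; mkdir -p pics; python3 - <<'E'
from plant import bot
import cv2,numpy as np
o=bot.get_obs();print(o)
ims=[]
for n in("scene","side"):
    c=bot.capture(n);print(n,c["fx"],c["cx"],c["cy"],c["eye"],np.array(c["rotation"]).tolist())
    cv2.imwrite(f"pics/{n}0.png",c["pixels"][:,:,::-1])
E
```

```text
pics
{'time': 0.0, 'joint_positions': array([-1.27801409e+00,  3.42709346e-01,  1.52501795e+00, -1.19163214e-05,
        1.27538966e+00, -1.45951229e-01]), 'dq': array([-1.05289673e-03,  5.44620499e-04, -1.72633635e-03,  9.20793228e-08,
        1.09935395e-03, -8.09940118e-04]), 'tau': array([-2.42523247e-04, -4.31247747e+01, -2.44212931e+01,  7.17359106e-02,
        5.59916126e-02, -1.42572967e-04]), 'tool_pos': array([ 222.94936297, -474.90243476,  251.05154995]), 'tcp_rot': array([-3.14008290e+00, -2.10410764e-04,  4.38736786e-01]), 'contact_force': array([-0.64528925, -0.48560451,  0.17646807]), 'moment': array([-0.02273485,  0.01664299,  0.00476699]), 'finger_force': 0.0, 'grip_width': 91.68012626665671}
scene 400.8281747495569 318.7536410357522 195.3959740638306 [1369.09865138  232.1221825   707.59345559] [-2.1937929400301917, 0.0004760889559844994, 1.9539639037875194]
side 502.92528607109836 310.0112627599274 201.16789927326545 [460.08120049 797.03329125 988.91352112] [-2.3557626581751014, -0.018510870326785556, -3.0318865163598723]
```

View pics/scene0.png

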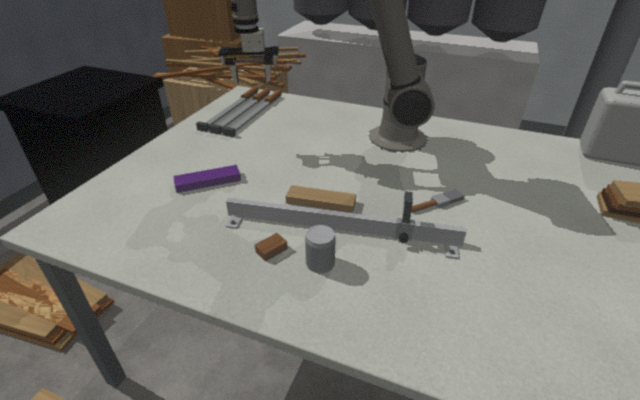

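View pics/side0.png

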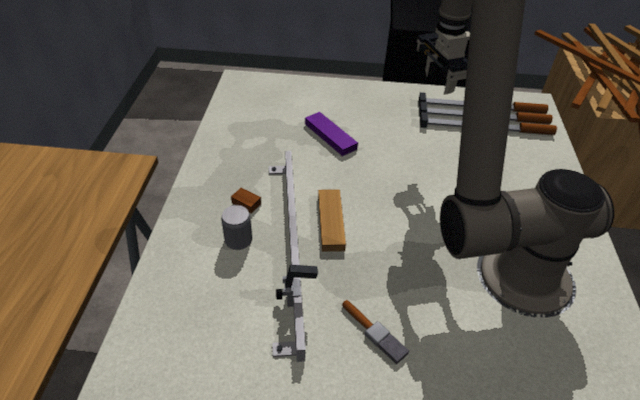

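```bash
cat > h.py <<'E'
import numpy as np,cv2
from scipy.spatial.transform import Rotation as R
from plant import bot
def cap(n):
    c=bot.capture(n); c["M"]=R.from_euler("xyz",c["rotation"]).as_matrix() if np.size(c["rotation"])==3 else np.array(c["rotation"]); return c
def ray(c,u,v):
    d=c["M"]@[(u-c["cx"])/c["fx"],(v-c["cy"])/c["fy"],1]; return np.array(c["eye"]),d/np.linalg.norm(d)
def onz(c,u,v,z):
    e,d=ray(c,u,v); return e+d*(z-e[2])/d[2]
def proj(c,p):
    q=c["M"].T@(np.array(p,float)-c["eye"]); return c["cx"]+c["fx"]*q[0]/q[2],c["cy"]+c["fy"]*q[1]/q[2]
def tri(a,b):
    (e1,d1),(e2,d2)=a,b; A=np.array([d1,-d2]).T; s=np.linalg.lstsq(A,e2-e1,rcond=None)[0]
    p,q=e1+s[0]*d1,e2+s[1]*d2; return (p+q)/2,np.linalg.norm(p-q)
E
python3 - <<'E'
from h import *
c=cap("side");im=c["pixels"]
hsv=cv2.cvtColor(im,cv2.COLOR_RGB2HSV)
m=cv2.inRange(hsv,(8,70,100),(28,255,255));roi=np.zeros_like(m);roi[180:260,305:355]=255;m&=roi
k=max(cv2.findContours(m,0,1)[0],key=cv2.contourArea)
print("batten",cv2.approxPolyDP(k,3,True)[:,0].tolist())
cv2.imwrite("pics/crop1.png",cv2.resize(im[140:365,230:430],None,fx=2.6,fy=2.6,interpolation=cv2.INTER_CUBIC)[:,:,::-1])
E
```

```text
batten [[318, 190], [322, 244], [345, 244], [339, 190]]
```

View pics/crop1.png

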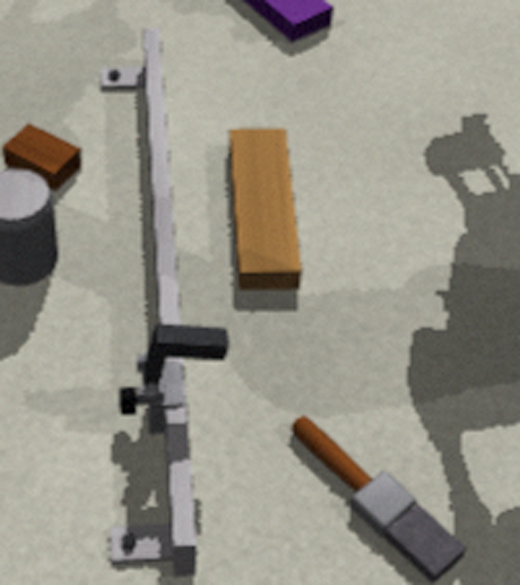

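```bash
python3 - <<'E'
from h import *
c=cap("side")
f=lambda u,v,z:onz(c,230+u/2.6,140+v/2.6,z)
np.set_printoptions(precision=1,suppress=True)
for p in[(145,31),(157,31),(195,543),(172,545)]:print("fence",f(*p,50))
for p in[(231,130),(286,130),(299,272),(239,272)]:print("bat",f(*p,28))
for p in[(162,327),(228,330),(228,348),(228,357),(163,353)]:print("flag z115",f(*p,115))
print("ears",f(165,375,70),f(165,400,60))
b=cap("scene")
m=(b["pixels"].max(2)<60).astype(np.uint8);m[:190]=0;m[245:]=0;m[:,:395]=0;m[:,420:]=0
k=max(cv2.findContours(m,0,1)[0],key=cv2.contourArea);print(cv2.boundingRect(k))
# fence in scene: line of top
cv2.imwrite("pics/crop2.png",cv2.resize(b["pixels"][180:270,215:475],None,fx=3,fy=3,interpolation=cv2.INTER_CUBIC)[:,:,::-1])
E
```

```text
fence [ 638.4 -332.6   50. ]
fence [ 625.  -334.4   50. ]
fence [509.2 286.2  50. ]
fence [526.9 290.   50. ]
bat [ 528.3 -207.6   28. ]
bat [ 470.1 -215.2   28. ]
bat [444.4 -19.9  28. ]
bat [501.5 -12.7  28. ]
flag z115 [556.2 128.4 115. ]
flag z115 [501.  124.7 115. ]
flag z115 [499.2 143.2 115. ]
flag z115 [498.3 152.3 115. ]
flag z115 [551.8 154.9 115. ]
ears [551.8 144.5  70. ] [549.3 162.9  60. ]
(403, 202, 8, 21)
```

View pics/crop2.png

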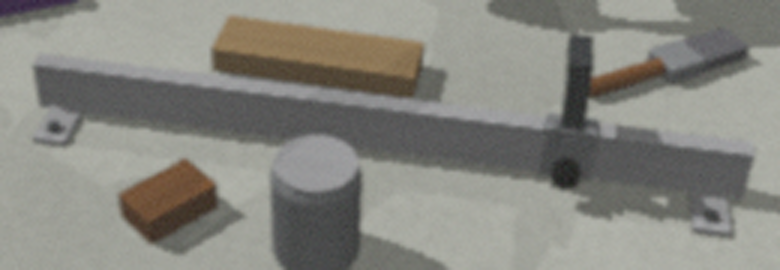

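```bash
python3 - <<'E'
from h import *
c=cap("side");b=cap("scene")
np.set_printoptions(precision=1,suppress=True)
F=lambda p:ray(c,230+p[0]/2.6,140+p[1]/2.6)
S=lambda p:ray(b,215+p[0]/3,180+p[1]/3)
ph=0.185;X=np.array([np.cos(ph),np.sin(ph),0]);Y=np.array([-np.sin(ph),np.cos(ph),0]);O=np.array([567,-24,0])
def fr(p):return np.array([(p-O)@X,(p-O)@Y,p[2]])
for n,a,d in[("elbow -y",(162,327),(570,40)),("elbow +y",(157,348),(592,40)),("fence near end",(172,545),(752,155)),("fence far end",(145,31),(37,60)),("bat",(239,272),(423,47)),("bat2",(231,130),(225,20))]:
    p,e=tri(F(a),S(d));print(n,p,e,"fence frame",fr(p))
print(bot.get_obs()["time"])
# robot side fence top edge in scene
for d in[(40,57),(752,149)]:
    p=onz(b,215+d[0]/3,180+d[1]/3,50);print(p,fr(p))
E
```

```text
elbow -y [552.2 134.9 135.7] 15.580261704015083 fence frame [ 14.6 158.9 135.7]
elbow +y [552.3 154.6 138.2] 21.809404290823284 fence frame [ 18.4 178.3 138.2]
fence near end [526.7 288.6  48.9] 1.5368553373438831 fence frame [ 17.9 314.7  48.9]
fence far end [ 638.1 -333.7   51.2] 3.3905572944721953 fence frame [  12.9 -317.5   51.2]
bat [498.3  -2.2  54.3] 18.475707177896275 fence frame [-63.5  34.1  54.3]
bat2 [ 525.3 -192.    53.9] 16.19946742710847 fence frame [ -71.9 -157.5   53.9]
0.35
[ 629.9 -336.9   50. ] [   4.3 -319.2   50. ]
[519.4 287.2  50. ] [ 10.4 314.6  50. ]
```

>>> play_rows:
  commands:
    - {"x":0.04,"y":-0.026,"z":0,"twist":2}
    - {"x":0.08,"y":-0.052,"z":0,"twist":4}
    - {"x":0.12,"y":-0.078,"z":0,"twist":6}
    - {"x":0.16,"y":-0.104,"z":0,"twist":8}
    - {"x":0.2,"y":-0.13,"z":0,"twist":10}
    - {"x":0.24,"y":-0.156,"z":0,"twist":12}
    - {"x":0.28,"y":-0.182,"z":0,"twist":13.5}
    - {"x":0.31,"y":-0.2,"z":0,"twist":14.5}
  jaw: 1

```text
time: 1.15
tool_pos: [419.6, -160.1, 252.0]
tcp_rot: [3.142, -0.001, 0.186]
contact_force: [0.7, -0.6, 0.2]
grip_width: 32.4
finger_force: 0.0
```

```bash
python3 - <<'E'
from h import *
c=cap("wrist");cv2.imwrite("pics/w1.png",c["pixels"][:,:,::-1]);print(c["fx"],c["cx"],c["cy"],c["eye"],c["rotation"]);o=bot.get_obs();print(o["time"],o["tool_pos"],o["tcp_rot"],o["grip_width"],o["contact_force"])
E
```

```text
307.47087645423466 316.4322026775574 197.68627919769773 [ 490.25706698 -147.10681242  385.65322886] [ 2.87133850e+00  5.25430765e-06 -1.38452910e+00]
1.2 [ 421.45599768 -157.0559557   251.97356519] [-3.13977467e+00 -2.51128379e-03  1.86993578e-01] 28.492194087689885 [ 0.10164588  2.70064287 -0.61999211]
```

View pics/w1.png

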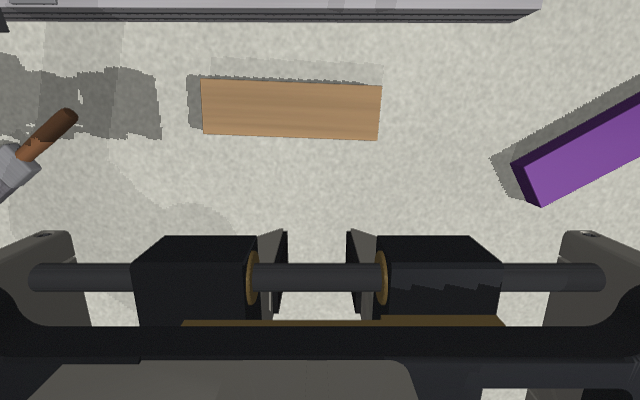

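```bash
python3 - <<'E'
from h import *
np.set_printoptions(precision=1,suppress=True)
c=cap("wrist");im=c["pixels"];g=cv2.cvtColor(im,cv2.COLOR_RGB2GRAY).astype(int)
P=[]
for u in range(30,510,40):
    d=g[8:40,u][1:]-g[8:40,u][:-1]; v=8+int(d.argmax())+.5; P.append(onz(c,u,v+.0,0)[:2]); print(u,v,g[4:30,u].tolist() if u==270 else "")
P=np.array(P);vx,vy,x0,y0=cv2.fitLine(P.astype(np.float32),cv2.DIST_HUBER,0,.01,.01).ravel()
print("face line",x0,y0,"phi",np.arctan2(-vx,vy) if vy>0 else np.arctan2(vx,-vy))
hsv=cv2.cvtColor(im,cv2.COLOR_RGB2HSV);m=cv2.inRange(hsv,(5,80,90),(22,255,255));m[:, :160]=0;m[:,420:]=0;m[200:]=0
k=max(cv2.findContours(m,0,1)[0],key=cv2.contourArea);q=cv2.approxPolyDP(k,4,True)[:,0];print(q.tolist())
for p in q:print(onz(c,*p,28))
W=np.array([onz(c,*p[0],28)[:2] for p in k],np.float32);print("rect",cv2.minAreaRect(W))
E
```

```text
30 23.5 
70 24.5 
110 24.5 
150 24.5 
190 24.5 
230 24.5 
270 24.5 [163, 165, 167, 166, 166, 168, 167, 117, 70, 79, 83, 81, 50, 52, 79, 84, 83, 58, 54, 76, 75, 156, 189, 190, 189, 189]
310 25.5 
350 25.5 
390 25.5 
430 25.5 
470 25.5 
face line 579.5262 -92.029816 phi 0.18364067
[[203, 82], [206, 135], [379, 142], [383, 89]]
[501.  -15.6  28. ]
[444.6 -24.1  28. ]
[ 473.8 -220.3   28. ]
[ 530.6 -210.8   28. ]
rect ((487.6279296875, -117.90223693847656), (59.30086898803711, 198.88687133789062), 8.423360824584961)
```

>>> play_rows:
  commands:
    - {"x":0.012,"y":-0.032}
    - {"x":0.024,"y":-0.064}
    - {"x":0.036,"y":-0.1}
    - {"x":0.048,"y":-0.14}
    - {"x":0.062,"y":-0.18}
    - {"x":0.076,"y":-0.22}
    - {"x":0.09,"y":-0.254}
    - {"x":0.09,"y":-0.254}

```text
invalid input at $.commands[0]: expected keys x, y, z, twist
```

```bash
python3 - <<'E'
from h import *
c=cap("wrist");cv2.imwrite("pics/w2.png",c["pixels"][:,:,::-1]);print(c["eye"],c["rotation"]);o=bot.get_obs();print(o["time"],o["tool_pos"],o["tcp_rot"],o["grip_width"],o["contact_force"])
E
```

```text
[ 490.86013556 -146.12455846  385.59144246] [ 2.87180645e+00  5.60246250e-04 -1.38026425e+00]
1.3 [ 419.40774778 -160.94479755  251.76292032] [ 3.14138389e+00 -5.46857017e-05  1.89896207e-01] 20.399912886647535 [-0.12959302 -1.03645591 -0.85194154]
```

View pics/w2.png

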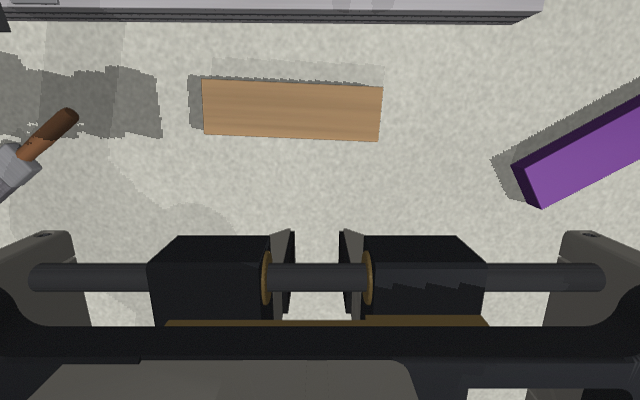

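The move was refused because every row needs all four keys. The picture is unchanged: batten at (203–383, 82–142) and fence along the top edge.

>>> play_rows:
  commands:
    - {"x":0.012,"y":-0.032,"z":0,"twist":0}
    - {"x":0.024,"y":-0.064,"z":0,"twist":0}
    - {"x":0.036,"y":-0.1,"z":0,"twist":0}
    - {"x":0.048,"y":-0.14,"z":0,"twist":0}
    - {"x":0.062,"y":-0.18,"z":0,"twist":0}
    - {"x":0.076,"y":-0.22,"z":0,"twist":0}
    - {"x":0.09,"y":-0.254,"z":0,"twist":0}
    - {"x":0.09,"y":-0.254,"z":0,"twist":0}

```text
time: 2.1
tool_pos: [460.8, 105.9, 251.6]
tcp_rot: [-3.141, -0.001, 0.189]
contact_force: [-0.4, -0.4, -0.0]
grip_width: 0.2
finger_force: 0.0
```

```bash
python3 - <<'E'
from h import *
c=cap("wrist");cv2.imwrite("pics/w3.png",c["pixels"][:,:,::-1]);print(c["eye"],c["rotation"]);o=bot.get_obs();print(o["time"],o["tool_pos"],o["tcp_rot"],o["grip_width"],o["contact_force"])
E
```

```text
[531.41428219 118.97662107 385.34407629] [ 2.87137005e+00  6.53381404e-04 -1.38172016e+00]
2.15 [460.44988026 104.19982219 251.49435426] [3.14115494e+00 2.89354151e-04 1.88178810e-01] 0.3731570183976608 [ 0.22452283 -0.07385845 -0.42639567]
```

View pics/w3.png

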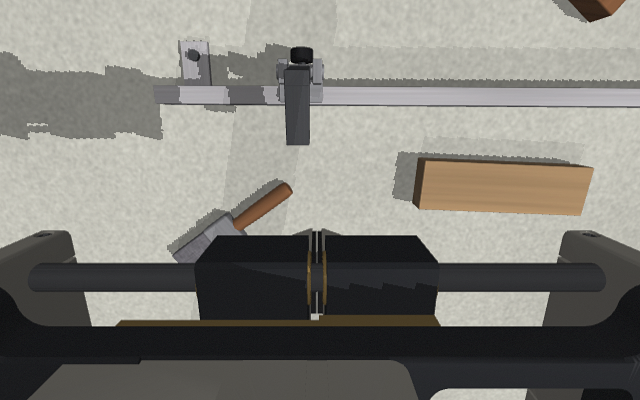

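```bash
cat >> h.py <<'E'
ph=.1845;X=np.array([np.cos(ph),np.sin(ph),0]);Y=np.array([-np.sin(ph),np.cos(ph),0]);O=np.array([567,-24,0])
def fr(p):return np.array([(p-O)@X,(p-O)@Y,p[2]])
E
python3 - <<'E'
from h import *
np.set_printoptions(precision=1,suppress=True)
c=cap("wrist")
for n,u,v in[("backL",286,66),("backR",310,66),("tipL",286,145),("tipR",310,145)]:
    for z in(100,125,135):print(n,z,fr(onz(c,u,v,z)))
for n,u,v in[("face top",200,104),("face top",600,107)]:print(n,fr(onz(c,u,v,50)))
print("knob",fr(onz(c,301,54,40)),"ear",fr(onz(c,319,68,70)))
s=cap("side");F=lambda p:ray(s,230+p[0]/2.6,140+p[1]/2.6)
for n,a,b in[("elbow -y",(162,327),(310,66)),("tip -y",(228,330),(310,145)),("tip+y",(228,346),(286,145))]:
    p,e=tri(F(a),ray(c,*b));print(n,fr(p),e)
print("tcp",fr(bot.get_obs()["tool_pos"]))
E
```

```text
backL 100 [ 28.9 171.7 100. ]
backL 125 [ 25.6 169.4 125. ]
backL 135 [ 24.2 168.5 135. ]
backR 100 [ 29.  151.1 100. ]
backR 125 [ 25.6 150.6 125. ]
backR 135 [ 24.3 150.4 135. ]
tipL 100 [-38.4 173.3 100. ]
tipL 125 [-35.8 170.8 125. ]
tipL 135 [-34.8 169.9 135. ]
tipR 100 [-38.3 151.2 100. ]
tipR 125 [-35.8 150.7 125. ]
tipR 135 [-34.8 150.5 135. ]
face top [ -1.5 266.9  50. ]
face top [  -2.9 -151.2   50. ]
knob [ 48.5 161.5  40. ] ear [ 31.3 143.1  70. ]
elbow -y [ 22.  151.7 116.8] 9.537485617841446
tip -y [-38.1 151.1 105.6] 0.6942293512640203
tip+y [-36.8 172.1 111.5] 0.7629768986152676
tcp [-81.7 144.  251.5]
```

The flag blade spans pixels (286–310, 66–145), the knob is at (301,54), and the batten is at (414–593, 158–215). The flag's middle plane is at about y_f=161, and it stands at about 1.4 rad. Next I go behind it.

>>> play_rows:
  commands:
    - {"x":0.035,"y":-0.005,"z":0,"twist":0}
    - {"x":0.07,"y":-0.01,"z":0,"twist":0}
    - {"x":0.11,"y":-0.017,"z":0,"twist":0}
    - {"x":0.142,"y":-0.017,"z":0,"twist":0}
    - {"x":0.142,"y":-0.017,"z":0.03,"twist":0}
    - {"x":0.142,"y":-0.017,"z":0.07,"twist":0}
    - {"x":0.142,"y":-0.017,"z":0.1,"twist":0}
    - {"x":0.142,"y":-0.017,"z":0.114,"twist":0}

```text
time: 3.05
tool_pos: [595.3, 143.9, 134.2]
tcp_rot: [3.141, 0.006, 0.183]
contact_force: [-0.3, -1.1, 0.5]
grip_width: 0.4
finger_force: 0.0
```

```bash
cat > s.py <<'E'
from h import *
np.set_printoptions(precision=1,suppress=True)
o=bot.get_obs();f=o["contact_force"]
print(o["time"],"tcp",fr(o["tool_pos"]),"rot",np.round(o["tcp_rot"],3),"F",np.array([f@X,f@Y,f[2]]),o["grip_width"])
E
python3 s.py
```

```text
3.05 tcp [ 58.6 159.8 134.2] rot [3.1 0.  0.2] F [-0.5 -1.   0.5] 0.43904555981513244
```

>>> play_rows:
  commands:
    - {"x":-0.012,"y":0,"z":0,"twist":0}
    - {"x":-0.02,"y":0,"z":0,"twist":0}
    - {"x":-0.026,"y":0,"z":0.001,"twist":0}
    - {"x":-0.032,"y":0,"z":0.0015,"twist":0}
    - {"x":-0.037,"y":0,"z":0.003,"twist":0}
    - {"x":-0.041,"y":0,"z":0.005,"twist":0}
    - {"x":-0.046,"y":0,"z":0.007,"twist":0}
    - {"x":-0.05,"y":0,"z":0.01,"twist":0}

```text
time: 3.85
tool_pos: [547.2, 137.4, 127.7]
tcp_rot: [3.141, -0.0, 0.186]
contact_force: [0.6, -1.1, 1.8]
grip_width: 0.3
finger_force: 0.9
```

```bash
python3 s.py; python3 - <<'E'
from h import *
c=cap("side");cv2.imwrite("pics/s2.png",cv2.resize(c["pixels"][200:330,230:390],None,fx=4,fy=4)[:,:,::-1])
E
```

```text
3.85 tcp [ 10.2 162.3 127.7] rot [ 3.1 -0.   0.2] F [ 0.4 -1.2  1.8] 0.34931297655945015
```

View pics/s2.png

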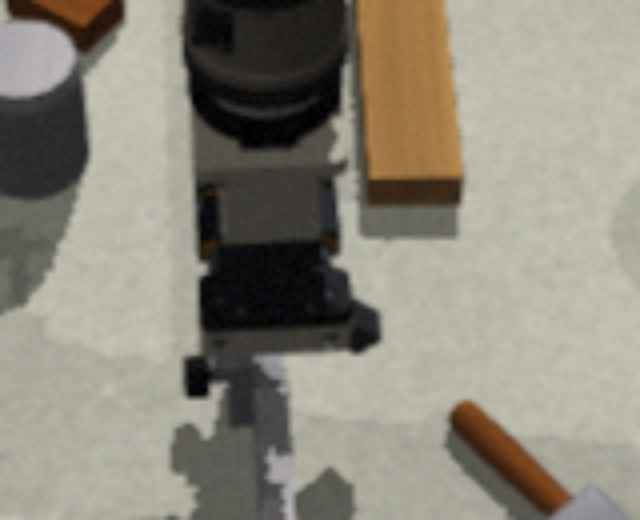

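The gripper hides the flag apart from its blade tip at (370,325), which is folding. The brush is untouched. I continue the arc.

>>> play_rows:
  commands:
    - {"x":-0.0035,"y":0,"z":0.003,"twist":0}
    - {"x":-0.007,"y":0,"z":0.007,"twist":0}
    - {"x":-0.01,"y":0,"z":0.011,"twist":0}
    - {"x":-0.013,"y":0,"z":0.015,"twist":0}
    - {"x":-0.015,"y":0,"z":0.0195,"twist":0}
    - {"x":-0.017,"y":0,"z":0.024,"twist":0}
    - {"x":-0.018,"y":0,"z":0.028,"twist":0}
    - {"x":-0.0185,"y":0,"z":0.03,"twist":0}

```text
time: 4.7
tool_pos: [529.0, 134.0, 97.0]
tcp_rot: [-3.142, 0.001, 0.186]
contact_force: [-0.6, -0.7, 1.2]
grip_width: 0.5
finger_force: 0.6
```

```bash
python3 s.py
```

```text
4.7 tcp [ -8.4 162.3  97. ] rot [-3.1  0.   0.2] F [-0.7 -0.6  1.2] 0.546571073253974
```

>>> play_rows:
  commands:
    - {"x":0,"y":0,"z":0.0005,"twist":0}
    - {"x":0,"y":0,"z":0.001,"twist":0}
    - {"x":0,"y":0,"z":0.0015,"twist":0}
    - {"x":0,"y":0,"z":0.002,"twist":0}
    - {"x":0,"y":0,"z":0.0025,"twist":0}
    - {"x":0,"y":0,"z":0.003,"twist":0}
    - {"x":0,"y":0,"z":0.0035,"twist":0}
    - {"x":0,"y":0,"z":0.0035,"twist":0}

```text
time: 5.5
tool_pos: [529.4, 134.0, 94.1]
tcp_rot: [3.141, -0.0, 0.186]
contact_force: [-0.4, -0.5, 0.3]
grip_width: 0.5
finger_force: 0.2
```

```bash
python3 s.py
```

```text
5.5 tcp [ -8.  162.2  94.1] rot [ 3.1 -0.   0.2] F [-0.5 -0.4  0.3] 0.5220599785525714
```

>>> play_rows:
  commands:
    - {"x":0,"y":0,"z":0.0003,"twist":0}
    - {"x":0,"y":0,"z":0.0006,"twist":0}
    - {"x":0,"y":0,"z":0.0009,"twist":0}
    - {"x":0,"y":0,"z":0.0012,"twist":0}
    - {"x":0,"y":0,"z":0.0015,"twist":0}
    - {"x":0,"y":0,"z":0.0015,"twist":0}
    - {"x":0,"y":0,"z":0.0015,"twist":0}
    - {"x":0,"y":0,"z":0.0015,"twist":0}

```text
time: 6.3
tool_pos: [529.4, 134.0, 93.2]
tcp_rot: [3.141, -0.0, 0.186]
contact_force: [-2.2, -0.3, 5.6]
grip_width: 0.2
finger_force: 3.1
```

```bash
python3 s.py
```

```text
6.3 tcp [ -8.  162.2  93.2] rot [ 3.1 -0.   0.2] F [-2.2  0.1  5.6] 0.23140234770791404
```

>>> play_rows:
  commands:
    - {"x":0,"y":0,"z":0.0002,"twist":0}
    - {"x":0,"y":0,"z":0.0004,"twist":0}
    - {"x":0,"y":0,"z":0.0004,"twist":0}
    - {"x":0,"y":0,"z":0.0004,"twist":0}
    - {"x":0,"y":0,"z":-0.005,"twist":0}
    - {"x":0,"y":0,"z":-0.02,"twist":0}
    - {"x":-0.03,"y":0,"z":-0.06,"twist":0}
    - {"x":-0.06,"y":0.02,"z":-0.1,"twist":0}

```text
time: 7.1
tool_pos: [474.9, 105.9, 190.1]
tcp_rot: [-3.141, 0.002, 0.188]
contact_force: [0.1, -0.2, 0.9]
grip_width: 0.1
finger_force: 0.0
```

```bash
python3 s.py; python3 - <<'E'
from h import *
c=cap("wrist");cv2.imwrite("pics/w4.png",c["pixels"][:,:,::-1])
E
```

```text
7.1 tcp [-66.7 144.6 190.1] rot [-3.1  0.   0.2] F [ 0.  -0.2  0.9] 0.09902413952089052
```

View pics/w4.png

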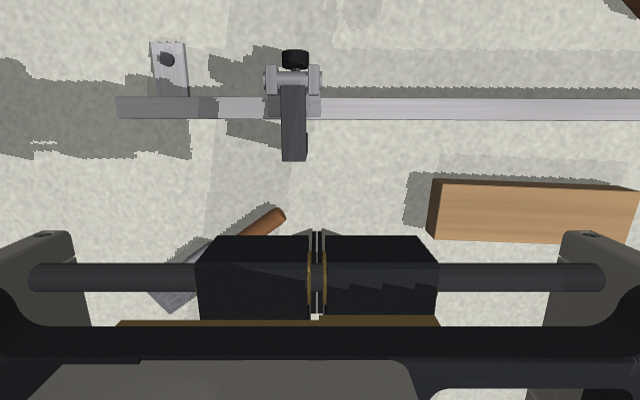

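The flag is down: its top shows at (281–307, 80–160), with the blade in front of the face. The batten is at (430–640, 180–243). Next I move to the robot side of the batten.

>>> play_rows:
  commands:
    - {"x":-0.016,"y":0.04,"z":0,"twist":0}
    - {"x":-0.032,"y":0.08,"z":0,"twist":0}
    - {"x":-0.05,"y":0.125,"z":0,"twist":0}
    - {"x":-0.07,"y":0.17,"z":0,"twist":0}
    - {"x":-0.09,"y":0.2,"z":0.02,"twist":0}
    - {"x":-0.09,"y":0.22,"z":0.06,"twist":0}
    - {"x":-0.09,"y":0.22,"z":0.1,"twist":0}
    - {"x":-0.09,"y":0.22,"z":0.14,"twist":0}

```text
time: 7.95
tool_pos: [428.5, -129.0, 48.9]
tcp_rot: [3.14, -0.002, 0.184]
contact_force: [1.0, -0.5, 0.3]
grip_width: 0.2
finger_force: 0.0
```

```bash
python3 s.py; python3 - <<'E'
from h import *
c=cap("wrist");im=c["pixels"];o=bot.get_obs()
hsv=cv2.cvtColor(im,cv2.COLOR_RGB2HSV);m=cv2.inRange(hsv,(5,80,90),(22,255,255));m[240:]=0
k=max(cv2.findContours(m,0,1)[0],key=cv2.contourArea)
W=np.array([fr(onz(c,*p[0],28))[:2] for p in k],np.float32);print("rect fence frame",cv2.minAreaRect(W),cv2.boundingRect(k))
E
```

```text
7.95 tcp [-155.4  -77.8   48.9] rot [ 3.1 -0.   0.2] F [ 0.9 -0.7  0.3] 0.15574004314866077
rect fence frame ((-95.4777603149414, -77.7470474243164), (199.2984161376953, 59.42039108276367), 87.8518295288086) (105, 66, 423, 137)
```

>>> play_rows:
  commands:
    - {"x":0,"y":0,"z":0.015,"twist":0}
    - {"x":0.01,"y":0,"z":0.015,"twist":0}
    - {"x":0.02,"y":0,"z":0.015,"twist":0}
    - {"x":0.03,"y":0,"z":0.015,"twist":0}
    - {"x":0.041,"y":0,"z":0.015,"twist":0}
    - {"x":0.053,"y":0,"z":0.015,"twist":0}
    - {"x":0.064,"y":0,"z":0.015,"twist":0}
    - {"x":0.072,"y":0,"z":0.015,"twist":0}

```text
time: 8.8
tool_pos: [500.2, -114.2, 35.4]
tcp_rot: [3.141, -0.001, 0.186]
contact_force: [-2.4, 0.3, 1.1]
grip_width: 0.3
finger_force: 1.0
```

```bash
python3 s.py
```

```text
8.8 tcp [-82.2 -76.5  35.4] rot [ 3.1 -0.   0.2] F [-2.3  0.7  1.1] 0.2520469509728355
```

Contact is at about 2.4 N of sliding force. Now slowly to the fence.

>>> play_rows:
  commands:
    - {"x":0.0025,"y":0,"z":0,"twist":0}
    - {"x":0.005,"y":0,"z":0,"twist":0}
    - {"x":0.007,"y":0,"z":0,"twist":0}
    - {"x":0.0085,"y":0,"z":0,"twist":0}
    - {"x":0.01,"y":0,"z":0,"twist":0}
    - {"x":0.011,"y":0,"z":0,"twist":0}
    - {"x":0.012,"y":0,"z":0,"twist":0}
    - {"x":0.012,"y":0,"z":0,"twist":0}

```text
time: 9.6
tool_pos: [510.5, -112.2, 34.8]
tcp_rot: [-3.141, 0.0, 0.186]
contact_force: [-1.4, 0.4, 1.4]
grip_width: 0.3
finger_force: 1.1
```

```bash
python3 s.py
```

```text
9.6 tcp [-71.7 -76.4  34.8] rot [-3.1  0.   0.2] F [-1.3  0.6  1.4] 0.3297481825530611
```

>>> play_rows:
  commands:
    - {"x":0.0005,"y":0,"z":0,"twist":0}
    - {"x":0.001,"y":0,"z":0,"twist":0}
    - {"x":0.0015,"y":0,"z":0,"twist":0}
    - {"x":0.002,"y":0,"z":0,"twist":0}
    - {"x":0.0025,"y":0,"z":0,"twist":0}
    - {"x":0.003,"y":0,"z":0,"twist":0}
    - {"x":0.0035,"y":0,"z":0,"twist":0}
    - {"x":0.004,"y":0,"z":0,"twist":0}

```text
time: 10.4
tool_pos: [510.7, -112.1, 34.8]
tcp_rot: [-3.14, 0.008, 0.186]
contact_force: [-18.4, -7.8, 13.7]
grip_width: 0.5
finger_force: 10.1
```

```bash
python3 s.py
```

```text
10.4 tcp [-71.5 -76.3  34.8] rot [-3.1  0.   0.2] F [-19.5  -4.3  13.7] 0.46829023990802654
```

The batten is seated against the fence. Next I back off and go round to its -y end.

>>> play_rows:
  commands:
    - {"x":-0.015,"y":0,"z":0,"twist":0}
    - {"x":-0.025,"y":0,"z":-0.02,"twist":0}
    - {"x":-0.025,"y":0.04,"z":-0.04,"twist":0}
    - {"x":-0.025,"y":0.085,"z":-0.04,"twist":0}
    - {"x":-0.01,"y":0.125,"z":-0.04,"twist":0}
    - {"x":0.02,"y":0.148,"z":-0.03,"twist":0}
    - {"x":0.0385,"y":0.148,"z":-0.015,"twist":0}
    - {"x":0.0385,"y":0.148,"z":0,"twist":0}

```text
time: 11.2
tool_pos: [582.2, -250.5, 34.4]
tcp_rot: [3.14, -0.003, 0.186]
contact_force: [0.9, -0.4, -0.5]
grip_width: 0.6
finger_force: 0.0
```

```bash
python3 s.py; python3 - <<'E'
from h import *
c=cap("side");im=c["pixels"]
hsv=cv2.cvtColor(im,cv2.COLOR_RGB2HSV);m=cv2.inRange(hsv,(8,70,100),(28,255,255));r=np.zeros_like(m);r[170:265,285:345]=255;m&=r
k=max(cv2.findContours(m,0,1)[0],key=cv2.contourArea)
for p in cv2.approxPolyDP(k,2.5,True)[:,0]:print(p,fr(onz(c,*p,28)))
cv2.imwrite("pics/s3.png",cv2.resize(im[120:310,230:400],None,fx=3,fy=3)[:,:,::-1])
E
```

```text
11.2 tcp [ -26.6 -225.5   34.4] rot [ 3.1 -0.   0.2] F [ 0.8 -0.6 -0.5] 0.6410394173752633
[313 190] [ -55.61960548 -174.28730704   28.        ]
[310 201] [ -44.11651373 -131.81882201   28.        ]
[313 219] [-46.97096007 -65.03699699  28.        ]
[300 234] [ -9.93071626 -15.10373198  28.        ]
[307 245] [-25.09890888  22.16573808  28.        ]
[321 245] [-59.8761496   24.22833556  28.        ]
```

View pics/s3.png

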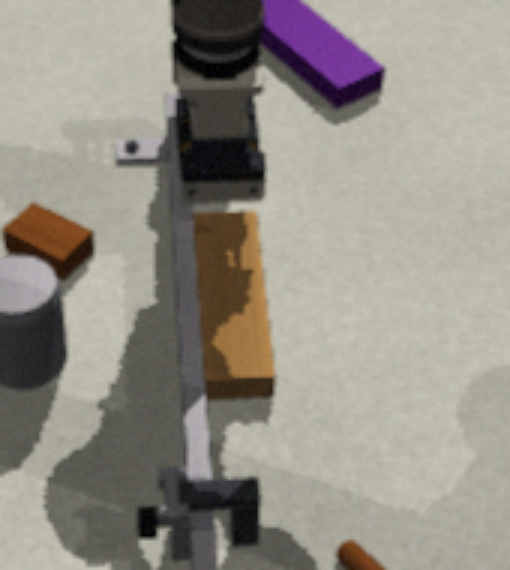

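Seen here: the batten lies along the fence at crop (195–270, 212–395), the flag is down at (245,500), and the gripper is at the batten's far end. Now I push along the fence.

>>> play_rows:
  commands:
    - {"x":-0.003,"y":-0.02,"z":0,"twist":0}
    - {"x":-0.003,"y":-0.03,"z":0,"twist":0}
    - {"x":-0.003,"y":-0.04,"z":0,"twist":0}
    - {"x":-0.003,"y":-0.052,"z":0,"twist":0}
    - {"x":-0.003,"y":-0.064,"z":0,"twist":0}
    - {"x":-0.003,"y":-0.076,"z":0,"twist":0}
    - {"x":-0.003,"y":-0.088,"z":0,"twist":0}
    - {"x":-0.003,"y":-0.1,"z":0,"twist":0}

```text
time: 12.05
tool_pos: [558.4, -151.7, 35.3]
tcp_rot: [3.14, -0.001, 0.186]
contact_force: [-1.6, -4.6, 3.1]
grip_width: 0.5
finger_force: 2.2
```

```bash
python3 s.py; cat > b.py <<'E'
from h import *
c=cap("wrist");im=c["pixels"]
hsv=cv2.cvtColor(im,cv2.COLOR_RGB2HSV);m=cv2.inRange(hsv,(5,80,60),(22,255,255));m[235:]=0
k=max(cv2.findContours(m,0,1)[0],key=cv2.contourArea)
for p in cv2.approxPolyDP(k,4,True)[:,0]:print(p,fr(onz(c,*p,28)))
E
python3 b.py
```

```text
12.05 tcp [ -31.9 -123.9   35.3] rot [ 3.1 -0.   0.2] F [-2.4 -4.2  3.1] 0.49605862768472925
[  0 216] [-8.5299212  28.63332111 28.        ]
[  0 234] [-17.86432856  31.17944193  28.        ]
[ 41 229] [-15.21526167  10.43294431  28.        ]
[ 71 234] [-17.82160011  -3.67299954  28.        ]
[286 234] [ -17.69207522 -109.32293799   28.        ]
[286 219] [  -9.88627694 -109.51630116   28.        ]
```

>>> play_rows:
  commands:
    - {"x":0,"y":-0.01,"z":0,"twist":0}
    - {"x":0,"y":-0.019,"z":0,"twist":0}
    - {"x":0,"y":-0.026,"z":0,"twist":0}
    - {"x":0,"y":-0.032,"z":0,"twist":0}
    - {"x":0,"y":-0.037,"z":0,"twist":0}
    - {"x":0,"y":-0.04,"z":0,"twist":0}
    - {"x":0,"y":-0.042,"z":0,"twist":0}
    - {"x":0,"y":-0.044,"z":0,"twist":0}

```text
time: 12.9
tool_pos: [550.4, -108.9, 35.0]
tcp_rot: [3.141, -0.0, 0.186]
contact_force: [0.2, -1.8, 2.3]
grip_width: 0.2
finger_force: 1.4
```

```bash
python3 s.py
```

```text
12.9 tcp [-31.9 -80.5  35. ] rot [ 3.1 -0.   0.2] F [-0.1 -1.8  2.3] 0.2008957025171488
```

>>> play_rows:
  commands:
    - {"x":0,"y":-0.001,"z":0,"twist":0}
    - {"x":0,"y":-0.002,"z":0,"twist":0}
    - {"x":0,"y":-0.003,"z":0,"twist":0}
    - {"x":0,"y":-0.004,"z":0,"twist":0}
    - {"x":0,"y":-0.005,"z":0,"twist":0}
    - {"x":0,"y":-0.006,"z":0,"twist":0}
    - {"x":0,"y":-0.007,"z":0,"twist":0}
    - {"x":0,"y":-0.007,"z":0,"twist":0}

```text
time: 13.7
tool_pos: [548.9, -101.8, 34.8]
tcp_rot: [-3.142, 0.0, 0.186]
contact_force: [0.7, -2.1, 1.9]
grip_width: 0.2
finger_force: 1.1
```

```bash
python3 s.py
```

```text
13.7 tcp [-32.1 -73.2  34.8] rot [-3.1  0.   0.2] F [ 0.3 -2.2  1.9] 0.15515972493088429
```

>>> play_rows:
  commands:
    - {"x":0,"y":-0.0005,"z":0,"twist":0}
    - {"x":0,"y":-0.001,"z":0,"twist":0}
    - {"x":0,"y":-0.0015,"z":0,"twist":0}
    - {"x":0,"y":-0.002,"z":0,"twist":0}
    - {"x":0,"y":-0.0025,"z":0,"twist":0}
    - {"x":0,"y":-0.0025,"z":0,"twist":0}
    - {"x":0,"y":-0.0025,"z":0,"twist":0}
    - {"x":0,"y":-0.0025,"z":0,"twist":0}

```text
time: 14.5
tool_pos: [548.4, -99.5, 34.8]
tcp_rot: [-3.141, 0.0, 0.186]
contact_force: [0.1, -2.0, 1.9]
grip_width: 0.9
finger_force: 0.9
```

```bash
python3 s.py
```

```text
14.5 tcp [-32.1 -70.8  34.8] rot [-3.1  0.   0.2] F [-0.2 -2.   1.9] 0.8968006069923897
```

>>> play_rows:
  commands:
    - {"x":0,"y":-0.0005,"z":0,"twist":0}
    - {"x":0,"y":-0.001,"z":0,"twist":0}
    - {"x":0,"y":-0.0015,"z":0,"twist":0}
    - {"x":0,"y":-0.002,"z":0,"twist":0}
    - {"x":0,"y":-0.0025,"z":0,"twist":0}
    - {"x":0,"y":-0.0025,"z":0,"twist":0}
    - {"x":0,"y":-0.0025,"z":0,"twist":0}
    - {"x":0,"y":-0.0025,"z":0,"twist":0}

```text
time: 15.3
tool_pos: [547.9, -97.0, 34.8]
tcp_rot: [-3.141, 0.0, 0.186]
contact_force: [-0.0, -1.5, 0.9]
grip_width: 0.6
finger_force: 0.4
```

```bash
python3 s.py
```

```text
15.3 tcp [-32.1 -68.2  34.8] rot [-3.1  0.   0.2] F [-0.3 -1.5  0.9] 0.591808176394682
```

>>> play_rows:
  commands:
    - {"x":0,"y":-0.0005,"z":0,"twist":0}
    - {"x":0,"y":-0.001,"z":0,"twist":0}
    - {"x":0,"y":-0.0015,"z":0,"twist":0}
    - {"x":0,"y":-0.002,"z":0,"twist":0}
    - {"x":0,"y":-0.0025,"z":0,"twist":0}
    - {"x":0,"y":-0.0025,"z":0,"twist":0}
    - {"x":0,"y":-0.0025,"z":0,"twist":0}
    - {"x":0,"y":-0.0025,"z":0,"twist":0}

```text
time: 16.1
tool_pos: [547.5, -94.6, 34.8]
tcp_rot: [-3.142, 0.0, 0.186]
contact_force: [0.4, -0.4, -0.9]
grip_width: 0.7
finger_force: 0.3
```

```bash
python3 s.py
```

```text
16.1 tcp [-32.1 -65.8  34.8] rot [-3.1  0.   0.2] F [ 0.3 -0.5 -0.9] 0.7420791654216946
```

```bash
cat > e.py <<'E'
from h import *
np.set_printoptions(precision=1,suppress=True)
c=cap("side");im=c["pixels"];hsv=cv2.cvtColor(im,cv2.COLOR_RGB2HSV)
m=cv2.inRange(hsv,(8,70,60),(28,255,255));r=np.zeros_like(m);r[180:300,285:340]=255;m&=r
k=max(cv2.findContours(m,0,1)[0],key=cv2.contourArea);print(cv2.boundingRect(k))
for p in cv2.approxPolyDP(k,2,True)[:,0]:print(p,fr(onz(c,*p,28)),fr(onz(c,*p,0)))
for y in(140,145,151,155):print(y,"blade at bench/28:",[np.round(proj(c,O-34*X+y*Y+np.array([0,0,z])),1) for z in(7,28,68)])
E
python3 e.py; python3 - <<'E'
from h import *
c=cap("side")
for v in range(244,300,3):print(v,[tuple(int(x) for x in c["pixels"][v,u]) for u in(306,312,318)])
E
```

```text
(297, 231, 30, 58)
[299 232] [ -7.8 -22.   28. ] [ -9.4 -46.7   0. ]
[297 234] [ -2.3 -15.5  28. ] [ -3.7 -40.1   0. ]
[301 279] [ -3.8 124.6  28. ] [ -5.2 104.2   0. ]
[315 279] [-36.5 126.6  28. ] [-38.9 106.2   0. ]
[317 288] [-39.  152.2  28. ] [-41.5 132.6   0. ]
[325 288] [-57.5 153.4  28. ] [-60.5 133.8   0. ]
[319 231] [-59.  -22.4  28. ] [-62.  -47.2   0. ]
140 blade at bench/28: [array([314.2, 289. ]), array([314.4, 283.7]), array([314.8, 273.3])]
145 blade at bench/28: [array([314.4, 290.8]), array([314.6, 285.5]), array([315. , 275.1])]
151 blade at bench/28: [array([314.6, 292.9]), array([314.8, 287.7]), array([315.2, 277.3])]
155 blade at bench/28: [array([314.7, 294.4]), array([314.9, 289.1]), array([315.4, 278.7])]
244 [(76, 54, 28), (86, 61, 38), (134, 99, 57)]
247 [(84, 60, 34), (78, 57, 30), (164, 122, 68)]
250 [(78, 57, 30), (113, 80, 48), (159, 119, 67)]
253 [(81, 58, 33), (117, 85, 51), (163, 122, 70)]
256 [(77, 56, 34), (84, 59, 33), (142, 106, 59)]
259 [(80, 59, 33), (83, 59, 32), (82, 59, 33)]
262 [(75, 54, 28), (84, 63, 38), (83, 61, 34)]
265 [(84, 64, 37), (83, 61, 35), (86, 64, 37)]
268 [(80, 57, 31), (84, 63, 37), (85, 64, 37)]
271 [(79, 57, 31), (85, 60, 35), (86, 61, 36)]
274 [(80, 59, 32), (85, 62, 35), (145, 107, 59)]
277 [(65, 45, 24), (132, 97, 57), (166, 123, 68)]
280 [(26, 28, 27), (25, 24, 25), (152, 114, 64)]
283 [(26, 24, 25), (33, 34, 35), (151, 111, 64)]
286 [(22, 24, 24), (40, 38, 43), (145, 106, 60)]
289 [(27, 23, 17), (15, 17, 16), (53, 38, 21)]
292 [(43, 31, 19), (20, 20, 21), (56, 39, 24)]
295 [(58, 53, 40), (10, 14, 14), (78, 74, 64)]
298 [(76, 75, 71), (15, 17, 16), (93, 92, 84)]
```

>>> play_rows:
  commands:
    - {"x":0,"y":-0.0004,"z":0,"twist":0}
    - {"x":0,"y":-0.0008,"z":0,"twist":0}
    - {"x":0,"y":-0.0012,"z":0,"twist":0}
    - {"x":0,"y":-0.0016,"z":0,"twist":0}
    - {"x":0,"y":-0.002,"z":0,"twist":0}
    - {"x":0,"y":-0.002,"z":0,"twist":0}
    - {"x":0,"y":-0.002,"z":0,"twist":0}
    - {"x":0,"y":-0.002,"z":0,"twist":0}

```text
time: 17.0
tool_pos: [547.2, -92.6, 34.8]
tcp_rot: [-3.142, 0.0, 0.186]
contact_force: [0.6, 0.5, -0.0]
grip_width: 0.8
finger_force: 0.2
```

```bash
python3 s.py
```

```text
17.0 tcp [-32.1 -63.8  34.8] rot [-3.1  0.   0.2] F [ 0.7  0.4 -0. ] 0.8390575919977745
```

>>> play_rows:
  commands:
    - {"x":0,"y":-0.0004,"z":0,"twist":0}
    - {"x":0,"y":-0.0008,"z":0,"twist":0}
    - {"x":0,"y":-0.0012,"z":0,"twist":0}
    - {"x":0,"y":-0.0016,"z":0,"twist":0}
    - {"x":0,"y":-0.002,"z":0,"twist":0}
    - {"x":0,"y":-0.0024,"z":0,"twist":0}
    - {"x":0,"y":-0.0024,"z":0,"twist":0}
    - {"x":0,"y":-0.0024,"z":0,"twist":0}

```text
time: 17.8
tool_pos: [547.3, -91.6, 35.1]
tcp_rot: [3.139, -0.001, 0.186]
contact_force: [0.7, -7.0, -1.8]
grip_width: 0.1
finger_force: 3.8
```

```bash
python3 s.py;python3 e.py|head -8
```

```text
17.8 tcp [-31.8 -62.9  35.1] rot [ 3.1 -0.   0.2] F [-0.6 -7.  -1.8] 0.09457636032927252
(297, 232, 30, 60)
[298 233] [ -5.1 -18.8  28. ] [ -6.5 -43.4  -0. ]
[301 279] [ -3.8 124.6  28. ] [ -5.2 104.2   0. ]
[315 279] [-36.5 126.6  28. ] [-38.9 106.2   0. ]
[316 288] [-36.7 152.1  28. ] [-39.1 132.4   0. ]
[325 290] [-56.9 158.9  28. ] [-59.9 139.4  -0. ]
[319 232] [-58.7 -19.   28. ] [-61.7 -43.7  -0. ]
140 blade at bench/28: [array([314.2, 289. ]), array([314.4, 283.7]), array([314.8, 273.3])]
```

Contact at 7 N. I hold it.

>>> play_rows:
  commands:
    - {"x":0,"y":-0.0002,"z":0,"twist":0}
    - {"x":0,"y":-0.0002,"z":0,"twist":0}
    - {"x":0,"y":-0.0002,"z":0,"twist":0}
    - {"x":0,"y":-0.0002,"z":0,"twist":0}
    - {"x":0,"y":-0.0002,"z":0,"twist":0}
    - {"x":0,"y":-0.0002,"z":0,"twist":0}
    - {"x":0,"y":-0.0002,"z":0,"twist":0}
    - {"x":0,"y":-0.0002,"z":0,"twist":0}

```text
time: 18.65
tool_pos: [547.3, -91.6, 35.1]
tcp_rot: [3.139, -0.001, 0.186]
contact_force: [1.2, -8.0, -0.9]
grip_width: 0.6
finger_force: 4.2
```

```bash
python3 s.py; python3 - <<'E'
from h import *
# batten robot-side top edge vs fence face top edge, from wrist & side
c=cap("side");im=c["pixels"];hsv=cv2.cvtColor(im,cv2.COLOR_RGB2HSV)
m=cv2.inRange(hsv,(8,70,60),(28,255,255));r=np.zeros_like(m);r[180:300,290:340]=255;m&=r
P=[]
for v in range(236,284,2):
    u=np.flatnonzero(m[v]).max()+.5;P.append(fr(onz(c,u,v,28))[:2])
P=np.array(P);a=np.polyfit(P[:,1],P[:,0],1);print("robot edge slope",a[0],"x at mid",np.polyval(a,53))
Q=[]
for v in range(236,278,2):
    u=np.flatnonzero(m[v]).min()-.5;Q.append(fr(onz(c,u,v,50))[:2])
Q=np.array(Q);a=np.polyfit(Q[:,1],Q[:,0],1);print("fence edge slope(z50)",a[0],np.polyval(a,53))
E
```

```text
18.65 tcp [-31.8 -62.9  35.1] rot [ 3.1 -0.   0.2] F [-0.3 -8.1 -0.9] 0.6042932805940977
robot edge slope 0.001422564965383514 x at mid -60.76071183906869
fence edge slope(z50) 0.008762616184444386 -1.0558879502536496
```

>>> play_rows:
  commands:
    - {"x":0,"y":0.003,"z":0,"twist":0}
    - {"x":0,"y":0.012,"z":0,"twist":0}
    - {"x":-0.01,"y":0.012,"z":-0.03,"twist":0}
    - {"x":-0.04,"y":0.0,"z":-0.05,"twist":0}
    - {"x":-0.06,"y":-0.04,"z":-0.05,"twist":0}
    - {"x":-0.06,"y":-0.08,"z":-0.05,"twist":0}
    - {"x":-0.06,"y":-0.117,"z":-0.03,"twist":0}
    - {"x":-0.06,"y":-0.117,"z":0.0,"twist":0}

```text
time: 19.5
tool_pos: [466.0, 16.9, 35.8]
tcp_rot: [3.141, -0.003, 0.189]
contact_force: [-0.3, -1.1, -0.8]
grip_width: 0.8
finger_force: 0.0
```

>>> play_rows:
  commands:
    - {"x":0.006,"y":0,"z":0,"twist":0}
    - {"x":0.012,"y":0,"z":0,"twist":0}
    - {"x":0.016,"y":0,"z":0,"twist":0}
    - {"x":0.018,"y":0,"z":0,"twist":0}
    - {"x":0.019,"y":0,"z":0,"twist":0}
    - {"x":0.02,"y":0,"z":0,"twist":0}
    - {"x":0.0205,"y":0,"z":0,"twist":0}
    - {"x":0.0205,"y":0,"z":0,"twist":0}

```text
time: 20.3
tool_pos: [486.2, 17.5, 34.9]
tcp_rot: [3.142, -0.0, 0.186]
contact_force: [-0.5, 0.6, 0.0]
grip_width: 0.8
finger_force: 0.0
```

```bash
python3 s.py
```

```text
20.3 tcp [-71.8  55.6  34.9] rot [ 3.1 -0.   0.2] F [-0.4  0.7  0. ] 0.7759504346894336
```

>>> play_rows:
  commands:
    - {"x":0.0005,"y":0,"z":0,"twist":0}
    - {"x":0.001,"y":0,"z":0,"twist":0}
    - {"x":0.0014,"y":0,"z":0,"twist":0}
    - {"x":0.0018,"y":0,"z":0,"twist":0}
    - {"x":0.002,"y":0,"z":0,"twist":0}
    - {"x":0.002,"y":0,"z":0,"twist":0}
    - {"x":0.002,"y":0,"z":0,"twist":0}
    - {"x":0.002,"y":0,"z":0,"twist":0}

```text
time: 21.1
tool_pos: [486.5, 17.8, 34.7]
tcp_rot: [-3.141, 0.004, 0.186]
contact_force: [-6.7, -3.1, 4.5]
grip_width: 0.7
finger_force: 3.5
```

```bash
python3 s.py
```

```text
21.1 tcp [-71.4  55.9  34.7] rot [-3.1  0.   0.2] F [-7.2 -1.8  4.5] 0.6540413616770733
```

>>> play_rows:
  commands:
    - {"x":-0.004,"y":0,"z":0,"twist":0}
    - {"x":-0.02,"y":0.0,"z":-0.02,"twist":0}
    - {"x":-0.02,"y":0.04,"z":-0.05,"twist":0}
    - {"x":-0.02,"y":0.085,"z":-0.05,"twist":0}
    - {"x":0.0,"y":0.131,"z":-0.05,"twist":0}
    - {"x":0.04,"y":0.131,"z":-0.04,"twist":0}
    - {"x":0.04,"y":0.131,"z":-0.01,"twist":0}
    - {"x":0.04,"y":0.131,"z":0.0,"twist":0}

```text
time: 21.9
tool_pos: [551.0, -103.2, 32.4]
tcp_rot: [-3.14, 0.003, 0.186]
contact_force: [-0.1, 0.7, 0.4]
grip_width: 0.6
finger_force: 0.0
```

>>> play_rows:
  commands:
    - {"x":0,"y":-0.004,"z":0,"twist":0}
    - {"x":0,"y":-0.007,"z":0,"twist":0}
    - {"x":0,"y":-0.009,"z":0,"twist":0}
    - {"x":0,"y":-0.01,"z":0,"twist":0}
    - {"x":0,"y":-0.0105,"z":0,"twist":0}
    - {"x":0,"y":-0.011,"z":0,"twist":0}
    - {"x":0,"y":-0.0115,"z":0,"twist":0}
    - {"x":0,"y":-0.0115,"z":0,"twist":0}

```text
time: 22.7
tool_pos: [549.6, -92.1, 34.9]
tcp_rot: [3.141, -0.0, 0.186]
contact_force: [0.5, -0.9, 0.2]
grip_width: 0.4
finger_force: 0.0
```

```bash
python3 s.py
```

```text
22.7 tcp [-29.6 -63.8  34.9] rot [ 3.1 -0.   0.2] F [ 0.3 -1.   0.2] 0.4348856711629625
```

>>> play_rows:
  commands:
    - {"x":0,"y":-0.0005,"z":0,"twist":0}
    - {"x":0,"y":-0.001,"z":0,"twist":0}
    - {"x":0,"y":-0.0014,"z":0,"twist":0}
    - {"x":0,"y":-0.0018,"z":0,"twist":0}
    - {"x":0,"y":-0.0022,"z":0,"twist":0}
    - {"x":0,"y":-0.0024,"z":0,"twist":0}
    - {"x":0,"y":-0.0024,"z":0,"twist":0}
    - {"x":0,"y":-0.0024,"z":0,"twist":0}

```text
time: 23.5
tool_pos: [549.5, -91.2, 35.0]
tcp_rot: [3.139, -0.001, 0.186]
contact_force: [-0.3, -8.1, -0.7]
grip_width: 0.2
finger_force: 3.8
```

```bash
python3 s.py
```

```text
23.5 tcp [-29.5 -62.9  35. ] rot [ 3.1 -0.   0.2] F [-1.8 -8.  -0.7] 0.20032082866344433
```

Now 8 N at the same spot. I hold for another 0.8 s, then retreat and lift.

>>> play_rows:
  commands:
    - {"x":0,"y":0,"z":0,"twist":0}
    - {"x":0,"y":0,"z":0,"twist":0}
    - {"x":0,"y":0,"z":0,"twist":0}
    - {"x":0,"y":0,"z":0,"twist":0}
    - {"x":0,"y":0,"z":0,"twist":0}
    - {"x":0,"y":0,"z":0,"twist":0}
    - {"x":0,"y":0,"z":0,"twist":0}
    - {"x":0,"y":0,"z":0,"twist":0}

```text
time: 24.3
tool_pos: [549.5, -91.2, 34.9]
tcp_rot: [3.139, -0.0, 0.186]
contact_force: [-0.5, -8.4, -1.1]
grip_width: 0.3
finger_force: 3.8
```

>>> play_rows:
  commands:
    - {"x":0,"y":0.003,"z":0,"twist":0}
    - {"x":0,"y":0.012,"z":0,"twist":0}
    - {"x":0,"y":0.025,"z":0,"twist":0}
    - {"x":0,"y":0.025,"z":-0.03,"twist":0}
    - {"x":0,"y":0.025,"z":-0.07,"twist":0}
    - {"x":0,"y":0.025,"z":-0.1,"twist":0}
    - {"x":0,"y":0.025,"z":-0.11,"twist":0}
    - {"x":0,"y":0.025,"z":-0.11,"twist":0}

```text
time: 25.1
tool_pos: [554.6, -115.1, 146.1]
tcp_rot: [3.14, -0.003, 0.185]
contact_force: [-0.6, 0.3, -0.4]
grip_width: 0.5
finger_force: 0.0
```

```bash
python3 s.py; python3 e.py|head -9; python3 -c "
from plant import bot
print(bot.close_job())"
```

```text
25.1 tcp [-28.9 -87.2 146.1] rot [ 3.1 -0.   0.2] F [-0.5  0.4 -0.4] 0.5175616825331241
(296, 225, 31, 65)
[297 226] [ -3.9 -42.9  28. ] [ -5.3 -68.2   0. ]
[301 279] [ -3.8 124.6  28. ] [ -5.2 104.2   0. ]
[315 279] [-36.5 126.6  28. ] [-38.9 106.2   0. ]
[317 289] [-38.8 155.   28. ] [-41.2 135.4   0. ]
[326 288] [-59.8 153.5  28. ] [-62.8 133.9   0. ]
[319 226] [-60.5 -39.6  28. ] [-63.6 -64.8   0. ]
140 blade at bench/28: [array([314.2, 289. ]), array([314.4, 283.7]), array([314.8, 273.3])]
145 blade at bench/28: [array([314.4, 290.8]), array([314.6, 285.5]), array([315. , 275.1])]
the job is handed in; nothing more can be done
None
```

The job is handed in at about 25 s, though no verdict came back: I folded the flag down, slid the batten along the fence, pressed it against the flag at about 8 N for over a second, and left it lying flush and released, without touching the tin, offcut or brush.

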